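# Clear the bottle and shut the pod cabinet

## Robot

A 6-joint arm with a two-finger parallel gripper is mounted at the origin on the work surface. World frame = base frame: x ahead of the robot, y to its left, z up, the work surface at z = 0. Lengths are in mm, angles in rad, forces in N, time in s.
With the tool pointing down it reaches from about 350 to 975 mm from the base axis. Payload 7.1 kg.
Tool frame: the origin (TCP) lies on the front face of the gripper's body, between the roots of the fingers; the fingertips stand 80 mm ahead of it and the grasp point (between the pads) lies 61 mm ahead of it (env.tips_ahead is the distance from the TCP to the fingertips, in mm); z points along the fingers, y is the line along which they close (so a half turn about z gives the same grasp; the last joint's range is limited). The gripper opens to 88 mm and grips with 3 to 60 N. Pads are 20 mm wide; open, the fingers measure 115 mm over their backs; the gripper's body (75 mm by 178 mm) begins 61 mm behind the grasp point.
Start: joints at [1.28, 0.423, 1.63, -0, 1.089, -0.019], TCP at [167.76, 602.048, 302.675] pointing down, gripper open.
Joint ranges: [-3, 3], [-0.9, 2.11], [0.09, 2.58], [-1.31, 4.45], [0.11, 2.69], [-2.54, 2.54]. Speed limits (rad/s): [2.39, 2.39, 3.01, 3.14, 3.14, 3.14].

## Interface

Orientations are given as a unit quaternion [x, y, z, w].
In Python, from station import env, set_gripper, viewer, workorder gives the robot as it stands. Calls block until the motion is done:
- env.reach(position, orientation): joint-space move of the TCP to a pose.
- env.move_l(position, rot=None, rate=150, f_stop=None): straight line of the TCP; rot=None keeps the orientation; rate is the mean speed in mm/s. With f_stop (N) it stops when the force on the tool has changed by that much, and returns True; else False.
- env.move_joints(angles): joint-space move.
- set_gripper(opening): finger opening in mm; the grip force is fixed at half the most; returns when the fingers have stopped.
- env.hold(seconds).
- env.ik(position, orientation): joint angles nearest the present ones, or None.
- env.read_state(): the state.
- viewer.camera(name): name is "side" or "top"; returns the picture (420x560x3 uint8, blue, green, red); there is no depth.
- viewer.camera_params(name): a dict with "fx", "fy", "cx", "cy" (pixels), "pose" (4x4, takes a point from camera to world coordinates). Camera axes: x right, y up, looking along -z (the intrinsics and any distortion apply to the point x, -y, -z); pixel columns grow to the right and rows downward; lengths in mm; the calibration is good to about 2 mm. A picture is of the moment at which its call begins. camera_params takes no time and is no camera call.
A pose or a line that the arm cannot do raises env.IKError and nothing moves.
- workorder.sign_off(): hands the job in; it is judged then, once.
The state is a dict: "time_s": time; "qpos": joint angles; "dq": joint speeds; "tau": joint torques, N m; "tool_pos": TCP position; "orientation": TCP orientation; "force": force on the tool from outside, world axes, zero at the start; "wrist_torque": the same for the moment, N m; "width": finger opening in mm; "grip_force": force on a finger pad.
Only numpy, scipy, OpenCV 4.12 (cv2) and the standard library are available. Lean on these libraries where they do the work, as an engineer would, in place of code of your own. Each camera call takes 0.05 s, during which the arm holds its last target. There are 200 camera calls.

## Task

The door of the small pod cabinet has been left open because the purple detergent bottle stands in its way. First lift the bottle out and set it down upright, without dropping it, so that it stands inside the shallow square drip tray; then swing the cabinet door fully shut. Do not disturb the other things on the shelf.

Things in the scene. Friction and masses are not known exactly. Their poses are not given: they have to be found in the camera images.
- bottle: Capped purple detergent bottle, 235 mm tall, round body 66 mm across up to 155 mm, then sloping in to a white round cap 42 mm across that takes up heights 200 to 235 mm; about 0.6 kg. Origin at the centre of its underside, z up its axis. It starts between the open door and the cabinet front.
- tray: Shallow square grey plastic drip tray, fixed, 140 x 140 mm outside, 14 mm high rim, 4 mm walls, floor 4 mm thick. Origin at the centre of its underside, x and y along its sides. It and the tin may have swapped places.
- cabinet: Small white plastic pod cabinet, fixed, 140 mm deep (x), 180 mm wide (y), 180 mm high. Origin at the centre of its underside; its open front is its -x side, 70 mm from the origin.
- door (a joint): Angle of the cabinet door in rad: 0 is fully shut, growing as it opens towards the cabinet's -x side, at most 1.95; it stays where it is left (light friction). White panel 170 mm wide, 10 mm thick, 5 to 175 mm above the shelf, hinged at the cabinet's -y side; a small pull 8 mm proud of its outer face sits near the free edge, 50 to 100 mm above the shelf.
- door_hinge (a point): Point on the door's upright hinge axis, 175 mm above the shelf. Its axes turn with the door: y runs along the door from the hinge to the free edge (172 mm away), -x points out of the door's outer face (the face to push to shut it), which lies at x = -10 mm; the inner face lies at x = 0.
- door_push (a point): Point on the door's outer face, 140 mm from the hinge axis and 140 mm above the shelf; same axes as door_hinge.
- tin: Round aluminium tin with twist lid, 93 mm across, 80 mm high; leave alone. Origin at the centre of its underside.
- scoop: White plastic scoop lying on the shelf, 150 mm long, 35 mm high; leave alone. Origin under it near the root of the handle, bowl towards its +x.
- brush: Black nylon scrubbing brush lying bristles down, 210 mm long, 36 mm high; leave alone. Origin under it where handle meets head, head towards its +x.
- softener: White flat-sided jug with grey cap, 70 x 120 mm, 212 mm high; leave alone. Origin at the centre of its underside.
- dosing_cup: Clear plastic cup, 68 mm across, 60 mm high; leave alone. Origin at the centre of its underside.
- jar: Closed glass jar, 70 mm across, 100 mm high; leave alone. Origin at the centre of its underside.
There are look-alikes about, which are no part of the job. Of the things like the bottle, leave any that is green, red or turquoise; of the rest the smaller one is meant.

How it is judged (in metres and radians):
On the way, in this order (a step that is already met when the one before it is completed fails the run):
1. the bottle stands upright and released in the drip tray (x of bottle in the frame of tray between -0.042 and 0.042 m and y of bottle in the frame of tray between -0.042 and 0.042 m and z of bottle in the frame of tray below 0.012 m and angle between bottle's own z axis and vertical below 0.1 rad and contact force between bottle and the fingers below 0.1 N and linear speed of bottle below 0.03 m/s), for 0.2 s.
2. then the door is shut, with the bottle still in the tray (all of step 1 and value of joint door below 0.05 rad), for 0.2 s.
At the end, for the whole second after the job is handed in: The bottle stands upright (within 0.1 rad), released and at rest on the tray's floor (its centre within 42 mm of the tray's centre along both sides of the tray, its underside less than 12 mm above the tray's underside), and the door is shut to within 0.05 rad (about 8 mm at its free edge) and still (all of step 2 and velocity of joint door between -0.05 and 0.05 rad/s); the robot touches nothing.
It fails at once if the bottle is tipped by more than 0.6 rad (angle between bottle's own z axis and vertical above 0.6 rad).
It fails at once if the bottle is dropped: out of the fingers and moving faster than 0.7 m/s (a fall of about 25 mm) (contact force between bottle and the fingers below 0.1 N and linear speed of bottle above 0.7 m/s).
It fails at once if the tin, scoop, brush, softener jug, dosing cup or jar is moved by more than 40 mm or knocked over (distance of any of tin, scoop, brush, softener, dosing_cup, jar from where it was at the start of the episode above 0.04 m or angle between any of tin, scoop, brush, softener, dosing_cup, jar's own z axis and vertical above 0.5 rad).
It also fails if it takes over 64 s, if anything falls off the work surface, if the arm or the gripper's body presses on something with over 40 N, if the wrist force passes 120 N, or if a joint passes its speed limit or range.

## Working session

There is one attempt and no reset: what is moved stays moved. The work goes in short steps, each a Python script; the robot and the scene stay as the last script left them, time stands still between calls to the robot, and variables do not carry over. Pictures are saved under pics/ and viewed, at most 10 in all, crops included, and the job is handed in when it is done.

```bash
mkdir -p pics; ls; python3 - <<'E'
from station import env, viewer
import cv2
for n in("top","side"):
    cv2.imwrite(f"pics/{n}0.png",viewer.camera(n)); print(n,viewer.camera_params(n))
print(env.read_state())
E
```

```text
pics
top {'fx': 460.6536430390242, 'fy': 460.6536430390242, 'cx': 281.80341790605814, 'cy': 206.8564185849821, 'pose': array([[ 7.49231127e-02,  9.77000677e-01, -1.99640185e-01,
         3.32759147e+02],
       [-9.97187097e-01,  7.38282372e-02, -1.29338864e-02,
        -1.14465319e+02],
       [ 2.10266716e-03,  2.00047663e-01,  9.79783910e-01,
         1.42443963e+03],
       [ 0.00000000e+00,  0.00000000e+00,  0.00000000e+00,
         1.00000000e+00]])}
side {'fx': 390.38671774197485, 'fy': 390.38671774197485, 'cx': 281.6945338836788, 'cy': 208.85526201085474, 'pose': array([[ 1.78619389e-01,  7.51787320e-01, -6.34752660e-01,
        -4.09460002e+01],
       [-9.83918161e-01,  1.36211376e-01, -1.15548750e-01,
        -2.22052351e+02],
       [-4.07551683e-04,  6.45183917e-01,  7.64027190e-01,
         9.17417615e+02],
       [ 0.00000000e+00,  0.00000000e+00,  0.00000000e+00,
         1.00000000e+00]])}
{'time_s': 0.1, 'qpos': array([ 1.27997864e+00,  4.23780762e-01,  1.63059104e+00,  3.40007981e-06,
        1.08856348e+00, -1.89982404e-02]), 'dq': array([ 1.44460182e-05,  5.01905668e-04, -1.07441139e-03,  2.13100767e-04,
       -1.59228636e-03,  5.44622987e-04]), 'tau': array([-4.33921387e-04, -5.45616782e+01, -2.74323159e+01,  6.45338441e-02,
        1.88135222e-02, -6.60207547e-05]), 'tool_pos': array([167.66856991, 601.69987059, 301.97799247]), 'orientation': array([ 1.35492450e-01,  9.90778151e-01, -6.63045437e-04, -1.05064435e-04]), 'force': array([-0.61134807,  0.39244878, -0.85437954]), 'wrist_torque': array([-0.00390268, -0.05288453,  0.00940702]), 'grip_force': 0.0, 'width': 87.8339931302094}
```

View pics/top0.png

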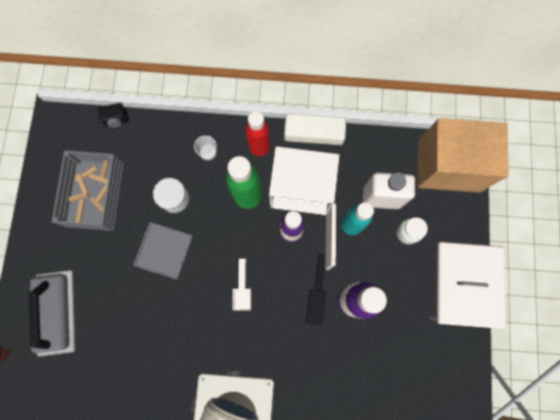

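View pics/side0.png

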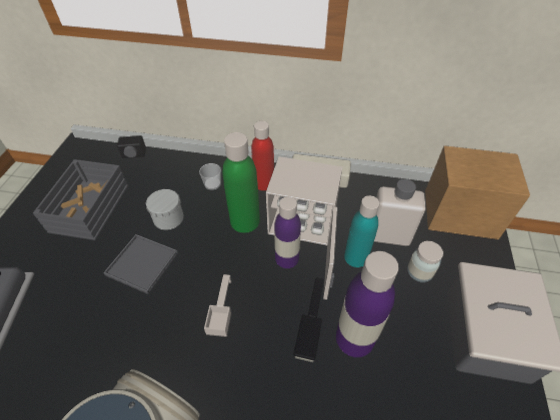

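Purple candidates in the top view are (292,222), between the door and the cabinet front, and (363,300), which is larger and stands in the open. The smaller one at (292,222) fits. I'll confirm it in a crop.

```bash
python3 - <<'E'
import cv2,numpy as np
a=cv2.imread("pics/top0.png")[130:290,255:355]; b=cv2.imread("pics/side0.png")[150:310,255:355]
r=lambda i:cv2.resize(i,None,fx=3.7,fy=3.7,interpolation=cv2.INTER_CUBIC)
cv2.imwrite("pics/crop1.png",np.hstack([r(a),r(b)]))
a=cv2.imread("pics/top0.png")[210:290,120:200]; b=cv2.imread("pics/side0.png")[225:305,100:180]
r=lambda i:cv2.resize(i,None,fx=5,fy=5,interpolation=cv2.INTER_CUBIC)
cv2.imwrite("pics/crop2.png",np.hstack([r(a),r(b)]))
E
```

```text
(no output)
```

View pics/crop1.png

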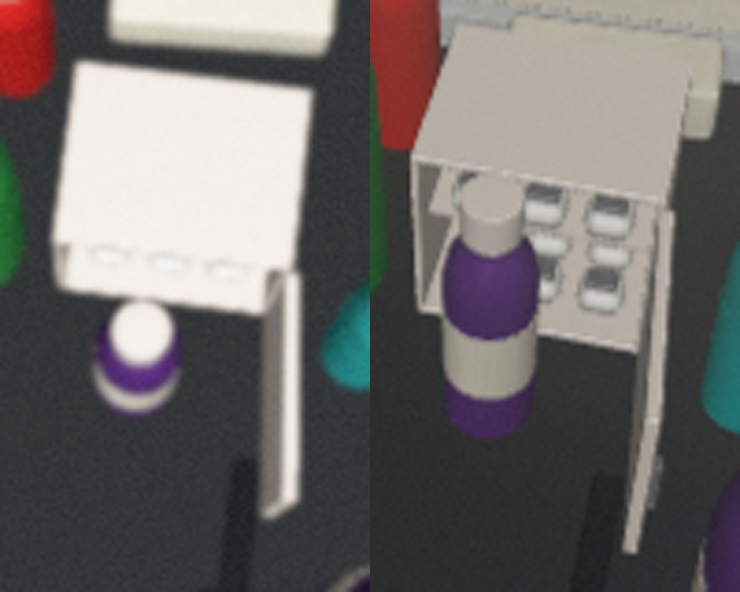

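View pics/crop2.png

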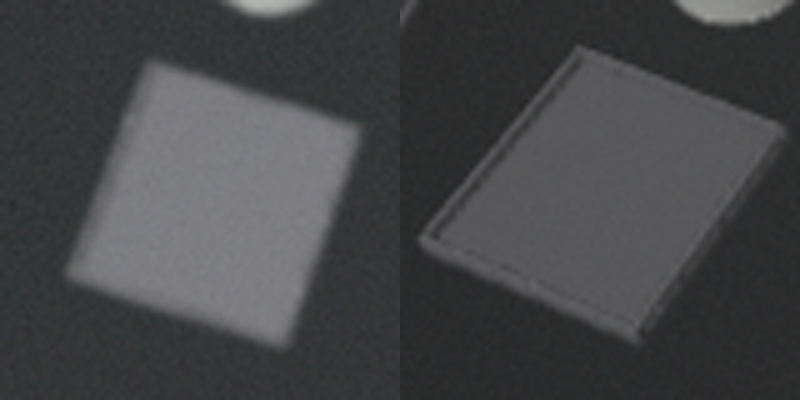

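The crop confirms it: the small purple bottle has its cap top at about top (293.4,219.2) and side (288,203.2), in front of the cabinet and inside the door's sweep. The tray is the plain grey square centred at about top (163,250).

```bash
cat > h.py <<'E'
import numpy as np
from station import env, set_gripper, viewer, workorder
def ray(n,u,v):
    c=viewer.camera_params(n); P=c["pose"]
    return P[:3,3],P[:3,:3]@np.array([(u-c["cx"])/c["fx"],-(v-c["cy"])/c["fy"],-1])
def atz(n,u,v,z):
    o,d=ray(n,u,v); return o+d*(z-o[2])/d[2]
def pix(n,p):
    c=viewer.camera_params(n); q=c["pose"][:3,:3].T@(np.array(p)-c["pose"][:3,3])
    return np.array([c["cx"]+c["fx"]*q[0]/-q[2], c["cy"]+c["fy"]*q[1]/q[2]])
def tri(p,q):
    (a,d),(b,e)=ray("top",*p),ray("side",*q)
    s=np.linalg.lstsq(np.c_[d,-e],b-a,rcond=None)[0]; return (a+s[0]*d+b+s[1]*e)/2, np.linalg.norm(a+s[0]*d-b-s[1]*e)
E
python3 - <<'E'
from h import *
np.set_printoptions(precision=1,suppress=True)
T=lambda x,y:(255+x/3.7,130+y/3.7); S=lambda x,y:(255+(x-370)/3.7,150+y/3.7)
print("cap",tri(T(142,330),S(492,197)),atz("top",*T(142,330),235),atz("side",*S(492,197),235))
ct=[T(76,63),T(313,90),T(298,270),T(55,243)];cs=[S(455,22),S(690,68),S(667,198),S(415,153)]
for p,q in zip(ct,cs): print("cab",tri(p,q),atz("top",*p,180),atz("side",*q,180))
tt=[(120+x/5,210+y/5) for x,y in((147,62),(362,125),(287,348),(66,276))]
ts=[(100+x/5,225+y/5) for x,y in((180,47),(385,130),(240,335),(20,238))]
for p,q in zip(tt,ts): print("tray",tri(p,q),atz("top",*p,14),atz("side",*q,14))
for p in((300,275),(283,280),(299,497),(268,517)):print("door top",p,atz("top",*T(*p),175))
for p in((658,210),(672,212),(638,550),(662,428),(652,425)):print("door side",p,atz("side",*S(*p),175),atz("side",*S(*p),5))
for n,p in(("tin top",(170,190)),("green cap",(239,165)),("turq cap",(365,211)),("brush",(318,280)),("scoop",(242,290))):print(n,[atz("top",*p,z) for z in(0,80,235)])
E
```

```text
cap (array([ 544.1, -130.9,  236.6]), np.float64(1.162776664961274)) [ 544.5 -131.5  235. ] [ 545.3 -130.1  235. ]
cab (array([756. , -67.1, 183.9]), np.float64(0.9810215902912519)) [757.4 -67.4 180. ] [760.1 -65.8 180. ]
cab (array([ 752.2, -247.5,  170.9]), np.float64(5.869391059088429)) [ 749.6 -249.4  180. ] [ 741.8 -244.3  180. ]
cab (array([ 606.2, -241.7,  188.1]), np.float64(5.374919345025777)) [ 608.4 -245.3  180. ] [ 612.8 -239.3  180. ]
cab (array([613.3, -64.3, 190.3]), np.float64(2.4642374058908847)) [615.4 -62.7 180. ] [623.  -63.3 180. ]
tray (array([540.4, 309.5,  14. ]), np.float64(1.0638857202343)) [540.1 310.   14. ] [540.6 309.   14. ]
tray (array([511.3, 174.9,   7.8]), np.float64(2.273417403407288)) [511.  172.6  14. ] [507.1 173.2  14. ]
tray (array([372.4, 201.6,  16.2]), np.float64(0.49034452679657403)) [372.3 202.3  14. ] [373.5 202.4  14. ]
tray (array([405.7, 340.5,  15.3]), np.float64(1.7651400754599538)) [405.3 341.7  14. ] [406.7 340.4  14. ]
door top (300, 275) [ 605.8 -247.5  175. ]
door top (283, 280) [ 601. -235.  175.]
door top (299, 497) [ 440.4 -
[... 200 characters left out ...]
 (638, 550) [ 351.8 -247.3  175. ] [ 441.8 -253.1    5. ]
door side (662, 428) [ 434.3 -253.1  175. ] [ 543.1 -260.2    5. ]
door side (652, 425) [ 435.3 -247.   175. ] [ 544.4 -252.7    5. ]
tin top [array([650.8, 262.7,   0. ]), array([632.9, 241.6,  80. ]), array([598.3, 200.5, 235. ])]
green cap [array([749.6,  51.9,   0. ]), array([726.2,  42.5,  80. ]), array([680.8,  24.4, 235. ])]
turq cap [array([ 629.5, -358.1,    0. ]), array([ 612.8, -344.4,   80. ]), array([ 580.5, -317.9,  235. ])]
brush [array([ 403.7, -223.1,    0. ]), array([ 399.8, -217. ,   80. ]), array([ 392. , -205.2,  235. ])]
scoop [array([356.3,   5.8,   0. ]), array([355.,  -1.,  80.]), array([352.5, -14.1, 235. ])]
```

```bash
python3 - <<'E'
from h import *
np.set_printoptions(precision=1,suppress=True)
print("bigpurple",tri((373,300),(381,266)));print("turq",tri((365,211),(370,205)));print("green",tri((239,164),(237,142)))
R=[0,1,0,0]
for p in((545,-131,278),(545,-131,470),(457,257,282),(457,257,470)):print(p,env.ik(p,R))
print(env.ik((300,450,470),R))
E
```

```text
bigpurple (array([ 351. , -328.7,  327.3]), np.float64(0.617947002684713))
turq (array([ 582.5, -319. ,  225.5]), np.float64(0.9849705155582178))
green (array([665.7,  17.4, 295.9]), np.float64(0.4005030870862679))
(545, -131, 278) [-0.3  0.4  1.8 -0.   1.  -1.8]
(545, -131, 470) [-0.3  0.2  1.6 -0.   1.4 -1.8]
(457, 257, 282) [ 0.5  0.3  1.9 -0.   1.  -1.1]
(457, 257, 470) [ 0.5  0.1  1.7 -0.   1.4 -1.1]
[ 1.   0.1  1.6 -0.   1.4 -0.6]
```

```bash
python3 - <<'E'
from h import *; import cv2
np.set_printoptions(precision=1,suppress=True)
R=[0,1,0,0]
env.reach((250,450,450),R); env.move_l((545,-131,450),rate=250); env.move_l((545,-131,278),rate=100,f_stop=15)
set_gripper(20); s=env.read_state(); print(s["width"],s["grip_force"],s["tool_pos"],s["time_s"])
print(env.move_l((545,-131,300),rate=30)); s=env.read_state(); print(s["width"],s["grip_force"],s["force"])
a=viewer.camera("top");b=viewer.camera("side")
cv2.imwrite("pics/lift.png",cv2.resize(np.hstack([a[130:330,200:400],b[100:300,200:400]]),(800,400)))
E
```

```text
41.233991021233415 29.999766647815704 [ 545.  -130.8  278. ] 6.4083
False
41.389862085455135 29.999014735221863 [-0.1 -0.6 -5.8]
```

View pics/lift.png

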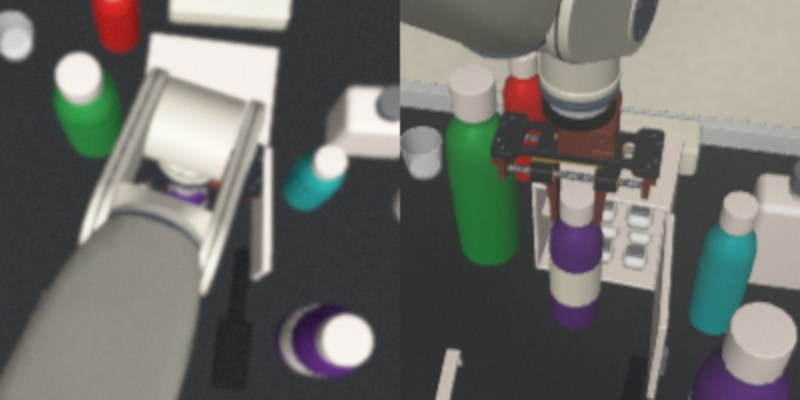

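The bottle is held by its cap (41 mm opening, 5.8 N of weight on the tool) and hangs upright in the side view at about (575,250). Next I'll place it.

```bash
python3 - <<'E'
from h import *; import cv2
np.set_printoptions(precision=1,suppress=True)
env.move_l((545,-131,450),rate=100); env.move_l((457,257,450),rate=130); env.hold(0.5)
env.move_l((457,257,300),rate=90); env.hold(0.5)
print(env.move_l((457,257,278),rate=15,f_stop=4)); s=env.read_state(); print(s["tool_pos"],s["force"],s["width"])
if s["tool_pos"][2]<290:
    env.hold(0.3); set_gripper(70); env.move_l((457,257,450),rate=120)
    a=viewer.camera("top");b=viewer.camera("side")
    cv2.imwrite("pics/placed.png",cv2.resize(np.hstack([a[170:320,90:290],b[150:300,60:260]]),(800,300)))
print(env.read_state()["time_s"])
E
```

```text
True
[457.1 257.1 281.9] [ 0.  -0.6  6.3] 41.17176719845064
18.7667
```

View pics/placed.png

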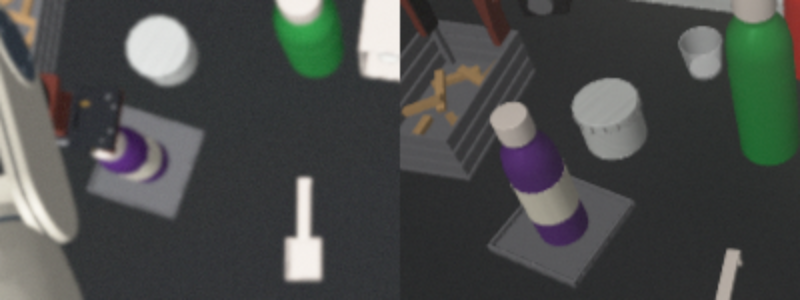

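The bottle stands in the tray, released: its base is near the tray centre at about (545,240) in the crop, and the set-down height matches the floor at +4 mm. Next is the door. I'll push it with the closed fingers along an arc around the hinge.

```bash
cat >> h.py <<'E'
from scipy.spatial.transform import Rotation as Ro
H=np.array([609,-238.]); YAW=-0.035
def pose(th,gap=0,r=125,z=235,flip=1):
    a=np.pi/2+YAW+th; u=np.array([np.cos(a),np.sin(a)]); n=np.array([-u[1],u[0]])  # n out of outer face
    p=H+r*u+(10+13.5+gap)*n
    y=flip*np.r_[n,0]; zt=np.array([0,0,-1.]); 
    return np.r_[p,z],Ro.from_matrix(np.c_[np.cross(y,zt),y,zt]).as_quat()
E
python3 - <<'E'
from h import *
np.set_printoptions(precision=2,suppress=True)
print(pix("side",(457,257,239)),"cap expected; seen ~(116,206)")
for f in(1,-1):
    for th in(1.67,1.2,.8,.4,0): p,q=pose(th,flip=f); j=env.ik(p,q); print(f,th,p,j)
E
```

```text
[114.03 208.02] cap expected; seen ~(116,206)
1 1.67 [ 485.77 -269.47  235.  ] [-0.53  0.41  1.83 -0.    0.9   0.98]
1 1.2 [ 484.87 -210.25  235.  ] [-0.43  0.38  1.89 -0.    0.87  1.54]
1 0.8 [ 505.48 -164.1   235.  ] [-0.34  0.38  1.89 -0.    0.87  2.04]
1 0.4 [ 542.43 -129.62  235.  ] [-0.26  0.41  1.83 -0.    0.9   2.52]
1 0 [ 589.89 -112.25  235.  ] None
-1 1.67 [ 485.77 -269.47  235.  ] [-0.53  0.41  1.83 -0.    0.9  -2.16]
-1 1.2 [ 484.87 -210.25  235.  ] [-0.43  0.38  1.89 -0.    0.87 -1.6 ]
-1 0.8 [ 505.48 -164.1   235.  ] [-0.34  0.38  1.89 -0.    0.87 -1.1 ]
-1 0.4 [ 542.43 -129.62  235.  ] [-0.26  0.41  1.83 -0.    0.9  -0.62]
-1 0 [ 589.89 -112.25  235.  ] [-0.21  0.47  1.73 -0.    0.94 -0.17]
```

```bash
python3 - <<'E'
from h import *; import cv2
np.set_printoptions(precision=1,suppress=True)
P=lambda th,**k:pose(th,flip=-1,**k)
set_gripper(0)
p,q=P(1.67,gap=13,z=450); env.reach(p,q)
p,q=P(1.67,gap=13); hit=env.move_l(p,rate=100,f_stop=6); print("hit",hit,env.read_state()["tool_pos"])
if not hit:
    for th in np.arange(1.6,0.05,-0.14):
        p,q=P(th); 
        if env.move_l(p,q,rate=80,f_stop=15): print("stop",th,env.read_state()["force"]);break
    else:
        p,q=P(0,gap=-12); print("shut",env.move_l(p,q,rate=25,f_stop=8))
    s=env.read_state(); print(s["tool_pos"],s["force"],s["time_s"])
a=viewer.camera("top");b=viewer.camera("side")
cv2.imwrite("pics/door.png",cv2.resize(np.hstack([a[130:330,200:400],b[100:300,200:400]]),(800,400)))
E
```

```text
hit False [ 486.8 -282.6  235.4]
shut True
[ 598.  -112.6  234.4] [-0.6 -1.1 -0.6] 29.325
```

View pics/door.png

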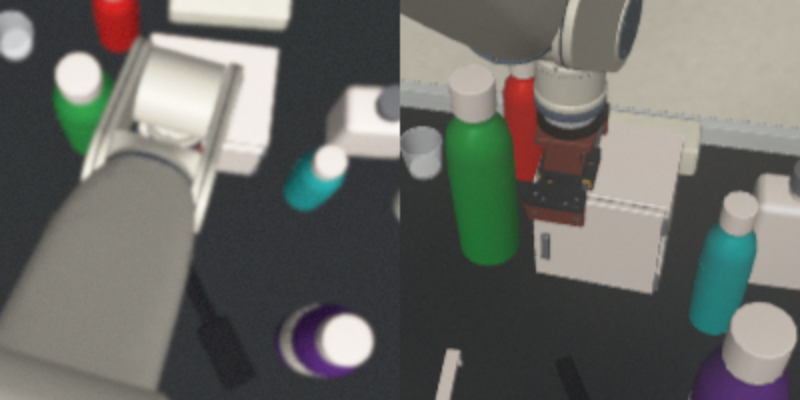

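The door looks shut. The low brush handle was in the door's path and got swivelled a bit. I'll back off and check both.

```bash
python3 - <<'E'
from h import *; import cv2
np.set_printoptions(precision=1,suppress=True)
p,q=pose(0,flip=-1,gap=-12); print(env.move_l(p,q,rate=15,f_stop=8),env.read_state()["tool_pos"],env.read_state()["force"])
env.hold(0.3)
p,q=pose(0,flip=-1,gap=25); env.move_l(p,q,rate=60); p[2]=420; env.move_l(p,q,rate=150)
env.reach((300,400,420),[0,1,0,0])
a=viewer.camera("top");b=viewer.camera("side")
cv2.imwrite("pics/end_top.png",a);cv2.imwrite("pics/end_side.png",b)
cv2.imwrite("pics/end.png",cv2.resize(np.hstack([a[130:330,250:350],b[150:350,255:355]]),(600,600),interpolation=cv2.INTER_CUBIC))
print(env.read_state()["time_s"])
E
```

```text
True [ 598.2 -112.5  233.6] [-0.3  0.2  0. ]
34.2417
```

View pics/end.png

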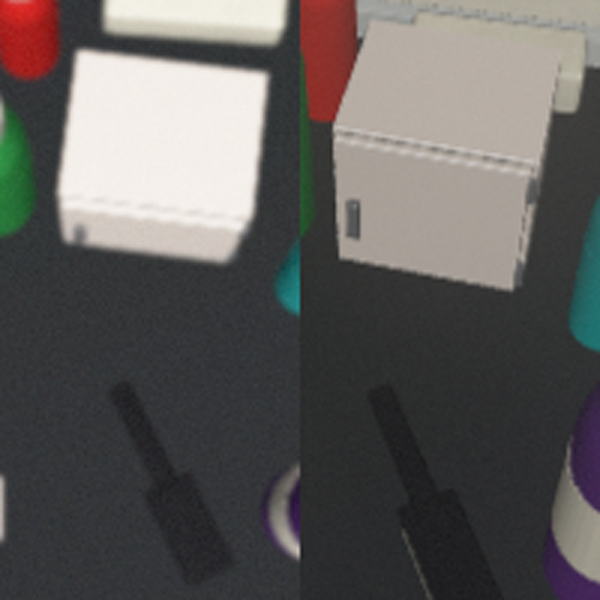

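View pics/end_side.png

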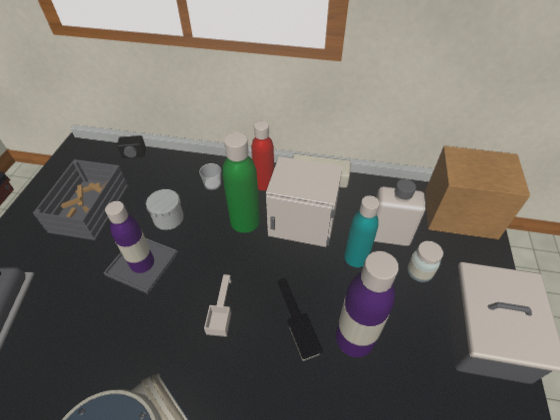

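The door sits flush with an even seam, its pull at about (352,220) in the crop. The bottle stands in the tray at about (130,240) in the side view. The brush has swivelled: its head/handle junction went from about (318,290) to (307,290) in the top view, roughly 34 mm. That is inside the 40 mm limit, so I'll leave it alone and hand in.

```bash
python3 -c "
from station import workorder; print(workorder.sign_off())"
```

```text
the job is handed in; nothing more can be done
None
```

I handed the job in, with no verdict returned: the purple bottle stands upright and released in the drip tray and the door is fully shut, but the door's swing pushed the brush about 34 mm by my pixel estimate, close to the 40 mm limit.

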